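# Put the doming punches back in their rack

### The job

Put the three ball-headed doming punches away in the wooden rack, each standing upright with its ball up in the socket that suits its size: the biggest ball in the widest socket, the middle one in the middle-sized socket, the smallest in the narrowest. Leave the two flat-headed punches standing where they are; they do not belong in this rack.

Things in the scene. Friction and masses are not known exactly. Their poses are not given: they have to be found in the camera images.
- punch_large: large doming punch: plain steel, standing upright on its foot, a straight round shank 24 mm in diameter with a round ball of 40 mm diameter on top (ball centre 56 mm above the foot), 76 mm tall overall, about 400 g (varies by some 20 percent). Loose. Origin: centre of the underside of the foot; z up along the shank.
- punch_medium: medium doming punch: plain steel, standing upright on its foot, a straight round shank 18 mm in diameter with a round ball of 28 mm diameter on top (ball centre 58 mm above the foot), 72 mm tall overall, about 170 g (varies by some 20 percent). Loose. Origin: centre of the underside of the foot; z up along the shank.
- punch_small: small doming punch: plain steel, standing upright on its foot, a straight round shank 14 mm in diameter with a round ball of 20 mm diameter on top (ball centre 60 mm above the foot), 70 mm tall overall, about 90 g (varies by some 20 percent). Loose. Origin: centre of the underside of the foot; z up along the shank.
- flat_large: look-alike that does not belong: large flat-headed punch, plain steel, standing upright, round shank 24 mm in diameter with a flat disc head 40 mm in diameter and 12 mm thick, 72 mm tall. Loose. Origin: centre of the underside of the foot.
- flat_small: look-alike that does not belong: small flat-headed punch, plain steel, standing upright, round shank 14 mm in diameter with a flat disc head 24 mm in diameter and 12 mm thick, 70 mm tall. Loose. Origin: centre of the underside of the foot.
- tray: the punch rack: shallow wooden tray 100 x 270 mm, 16 mm high with 6 mm walls and floor, fixed to the bench, holding the three dark wooden socket blocks in a row, 84 mm centre to centre, in any order. Origin: centre of its underside, on the bench; y along the row.
- socket_large: large socket block in the tray: dark wood, 78 x 78 mm, 22 mm high, fixed, with one round blind hole 54 mm in diameter and 14 mm deep in the middle of its top, lined grey at the bottom; it takes the large ball punch. Origin: centre of its underside, 6 mm above the bench; the hole's floor is 8 mm above the origin and its rim 22 mm above it.
- socket_medium: medium socket block in the tray: dark wood, 62 x 62 mm, 22 mm high, fixed, with one round blind hole 40 mm in diameter and 14 mm deep in the middle of its top, lined grey at the bottom; it takes the medium ball punch. Origin: centre of its underside, 6 mm above the bench; the hole's floor is 8 mm above the origin and its rim 22 mm above it.
- socket_small: small socket block in the tray: dark wood, 46 x 46 mm, 22 mm high, fixed, with one round blind hole 30 mm in diameter and 14 mm deep in the middle of its top, lined grey at the bottom; it takes the small ball punch. Origin: centre of its underside, 6 mm above the bench; the hole's floor is 8 mm above the origin and its rim 22 mm above it.

How it is judged (in metres and radians):
At the end, for the whole second after the job is handed in: Each ball punch released, at rest, upright (0.12 rad) on the floor of its own socket (foot 4 to 12 mm above the block's underside; off-centre under 15 mm large, 12 mm medium, 9 mm small); both flat-headed punches upright (0.2 rad) and within 20 mm of their start (horizontal distance between punch_large and socket_large below 0.015 m and z of punch_large in the frame of socket_large between 0.004 and 0.012 m and angle between each of punch_large, punch_medium, punch_small's own z axis and vertical below 0.12 rad and linear speed of each of punch_large, punch_medium, punch_small below 0.02 m/s and angular speed of each of punch_large, punch_medium, punch_small below 0.2 rad/s and horizontal distance between punch_medium and socket_medium below 0.012 m and z of punch_medium in the frame of socket_medium between 0.004 and 0.012 m and horizontal distance between punch_small and socket_small below 0.009 m and z of punch_small in the frame of socket_small between 0.004 and 0.012 m and distance of each of flat_large, flat_small from where it was at the start of the episode below 0.02 m and angle between each of flat_large, flat_small's own z axis and vertical below 0.2 rad); the robot touches nothing.
It fails at once if the large flat-headed punch is moved more than 20 mm from its place or knocked over (distance of flat_large from where it was at the start of the episode above 0.02 m or angle between flat_large's own z axis and vertical above 0.5 rad).
It fails at once if the small flat-headed punch is moved more than 20 mm from its place or knocked over (distance of flat_small from where it was at the start of the episode above 0.02 m or angle between flat_small's own z axis and vertical above 0.5 rad).
It also fails if it takes over 96 s, if anything falls off the work surface, if the arm or the gripper's body presses on something with over 40 N, if the wrist force passes 120 N, or if a joint passes its speed limit or range.

### The arm

A 6-joint arm with a two-finger parallel gripper is mounted at the origin on the work surface. World frame = base frame: x ahead of the robot, y to its left, z up, the work surface at z = 0. Lengths are in mm, angles in rad, forces in N, time in s.
With the tool pointing down it reaches from about 350 to 725 mm from the base axis. Payload 4.3 kg.
Tool frame: the origin (TCP) lies on the front face of the gripper's body, between the roots of the fingers; the fingertips stand 73 mm ahead of it and the grasp point (between the pads) lies 54 mm ahead of it (tcp_to_grasp is the z of the grasp point in the tool frame, in mm); z points along the fingers, y is the line along which they close (so a half turn about z gives the same grasp; the last joint's range is limited). The gripper opens to 85 mm and grips with 20 to 120 N. Pads are 22 mm wide; open, the fingers measure 114 mm over their backs; the gripper's body (76 mm by 85 mm) begins 54 mm behind the grasp point. The pads swing forward as they close: fully open they stand 13 mm farther back than shut.
Start: joints at [1.236, 0.377, 0.081, 1.274, 0, 1.46], TCP at [128.176, 560.562, 303.929] pointing down, gripper open.
Joint ranges: [-2.72, 2.72], [-0.84, 1.66], [-1.02, 1.22], [-1.77, 2.12], [-1.37, 1.28], [-3.14, 3.14]. Speed limits (rad/s): [2.57, 2.57, 3.14, 3.14, 3.14, 3.14].

### API

Orientations are given as a unit quaternion [w, x, y, z].
In Python, from rig import move_pose, move_l, set_joints, gripper_to, pause, solve_ik, read_state, camera, get_calibration, Unreachable, hand_in, tcp_to_grasp gives the robot as it stands. The module is installed in compiled form; this text tells all that it offers. Calls block until the motion is done:
- move_pose(position, orientation): joint-space move of the TCP to a pose.
- move_l(position, rotation=None, rate=150): straight line of the TCP; rotation=None keeps the orientation; rate is the mean speed in mm/s.
- set_joints(angles): joint-space move.
- gripper_to(opening, grasp_force=None): finger opening in mm; grasp_force is the grip in N (None keeps the last); returns when the fingers have stopped.
- pause(seconds).
- solve_ik(position, orientation): joint angles nearest the present ones, or None.
- read_state(): the state.
- camera(name): name is "scene" or "top" or "wrist"; returns the picture (384x512x3 uint8, red, green, blue); there is no depth.
- get_calibration(name): a dict with "camera_matrix" (3x3 intrinsics, pixels), "R" (3x3) and "t" (3): a world point X has camera coordinates R X + t. Camera axes: x right, y down, z forward; pixel columns grow to the right and rows downward; lengths in mm; the calibration is good to about 2 mm. A picture is of the moment at which its call begins: read the wrist's pose just before it. get_calibration takes no time and is no camera call; for the wrist camera it gives the pose at the moment of the call.
A pose or a line that the arm cannot do raises Unreachable and nothing moves.
- hand_in(): hands the job in; it is judged then, once.
The state is a dict: "t": time; "qpos": joint angles; "qd": joint speeds; "joint_torque": joint torques, N m; "position": TCP position; "tool_rot": TCP orientation; "force": force on the tool from outside, world axes, zero at the start; "torque": the same for the moment, N m; "width": finger opening in mm; "grip_force": force on a finger pad.
Only numpy, scipy, OpenCV 4.12 (cv2) and the standard library are available. Lean on these libraries where they do the work, as an engineer would, in place of code of your own. Each camera call takes 0.05 s, during which the arm holds its last target. There are 200 camera calls.

## Working session

There is one attempt and no reset: what is moved stays moved. The work goes in short steps, each a Python script; the robot and the scene stay as the last script left them, time stands still between calls to the robot, and variables do not carry over. Pictures are saved under pics/ and viewed, at most 14 in all, crops included, and the job is handed in when it is done.

```bash
mkdir -p pics; python3 - <<'E'
from rig import *
import cv2
for n in("top","scene"):
    im=camera(n); cv2.imwrite(f"pics/{n}0.png",cv2.resize(im[:,:,::-1],(800,600),interpolation=cv2.INTER_CUBIC))
    c=get_calibration(n); print(n,c)
s=read_state();print(s["tool_rot"],s["t"],tcp_to_grasp)
E
```

```text
top {'camera_matrix': array([[488.27681409,   0.        , 250.26883346],
       [  0.        , 488.27681409, 199.1716704 ],
       [  0.        ,   0.        ,   1.        ]]), 'R': array([[-0.00160037, -0.99997356, -0.00709356],
       [-0.98388902,  0.00284269, -0.17875769],
       [ 0.17877313,  0.00669319, -0.98386756]]), 't': array([ -17.91312926,  562.41046656, 1148.58220982])}
scene {'camera_matrix': array([[465.22739953,   0.        , 252.01427182],
       [  0.        , 465.22739953, 188.29502252],
       [  0.        ,   0.        ,   1.        ]]), 'R': array([[-0.69347509,  0.72032794, -0.01483132],
       [ 0.45848232,  0.42532426, -0.78031611],
       [-0.55577537, -0.54792968, -0.6252094 ]]), 't': array([ 395.28932226, -214.20231888, 1392.55373407])}
[-2.00430466e-04  1.12178563e-01  9.93687641e-01 -8.95887654e-04] 0.1 53.900000000000006
```

View pics/top0.png

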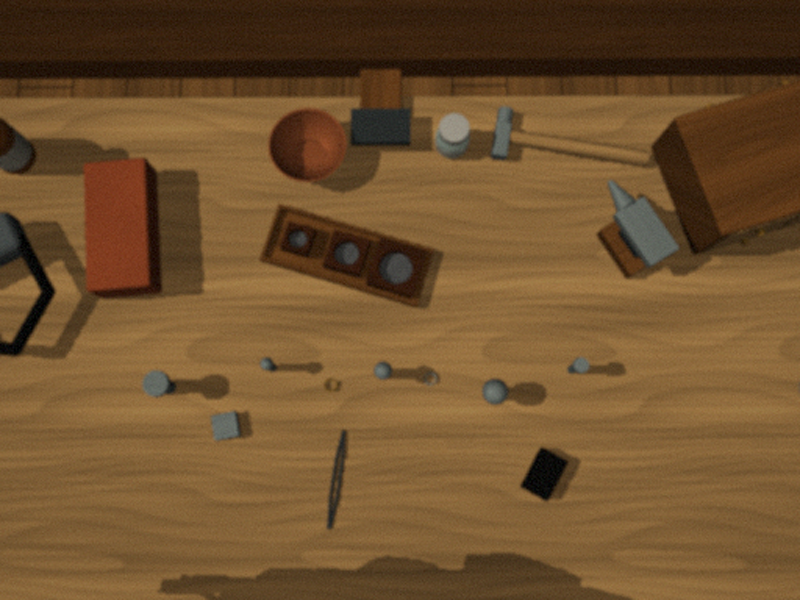

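View pics/scene0.png

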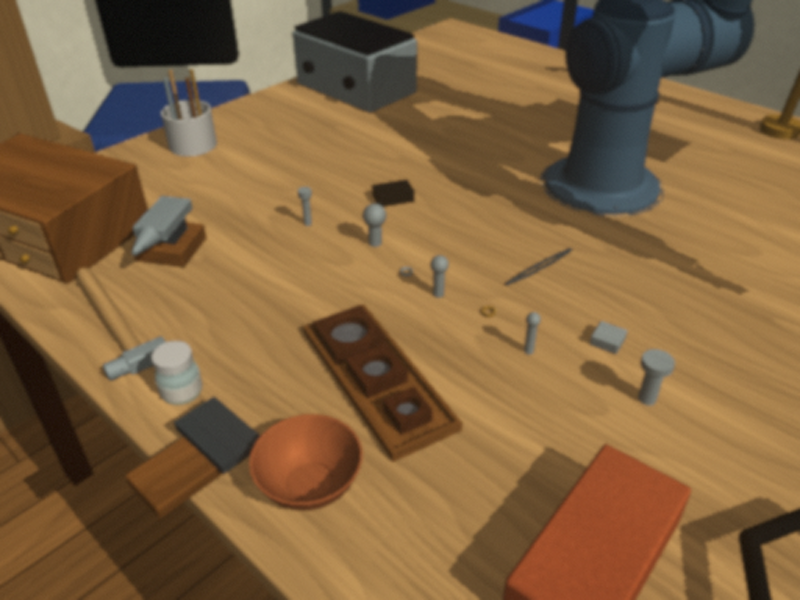

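The top picture (800 px wide) shows the large ball at (495,391), the medium at (383,370) and the small at (267,364). The flat punches are at (157,384) and (581,366). The sockets are small (298,238), medium (347,253) and large (397,268). The scene view agrees.

```bash
cat > h.py <<'E'
from rig import *
import numpy as np, cv2
def ray(c,px,z):
    K,R,t=c["camera_matrix"],np.array(c["R"]),np.array(c["t"])
    o=-R.T@t; d=R.T@np.linalg.solve(K,[px[0],px[1],1.]); return o+d*(z-o[2])/d[2]
def proj(c,X):
    p=c["camera_matrix"]@(c["R"]@np.array(X)+c["t"]); return p[:2]/p[2]
def down(yaw): # tool y axis along yaw (rad, world), tool z down
    y=np.array([np.cos(yaw),np.sin(yaw),0]); z=np.array([0,0,-1.]); x=np.cross(y,z)
    from scipy.spatial.transform import Rotation as Ro
    q=Ro.from_matrix(np.c_[x,y,z]).as_quat(); return [q[3],q[0],q[1],q[2]]
E
python3 - <<'E'
from h import *
c=get_calibration("top");s=get_calibration("scene");k=512/800
T=dict(L=(495,391,56),M=(383,370,58),S=(267,364,60),FL=(157,384,66),FS=(581,366,64),sS=(298,238,22),sM=(347,253,22),sL=(397,268,22))
S=dict(L=(375,215,56),M=(439,264,58),S=(533,319,60),FL=(656,360,66),FS=(305,191,64),sS=(406,408,18),sM=(376,368,18),sL=(350,332,18))
P={n:ray(c,(u*k,v*k),z) for n,(u,v,z) in T.items()}
for n,(u,v,z) in S.items(): print(n,P[n].round(1),ray(s,(u*k,v*k),z).round(1))
d=P['sS']-P['sL'];a=np.arctan2(d[1],d[0]);print(a,np.linalg.norm(d))
w=get_calibration("wrist");print(-np.array(w["R"]).T@w["t"],w["R"][2],w["camera_matrix"][0,0])
for n in P:
  for off in(-1,1):
    yaw=a+off*np.pi/2
    print(n,off,[None if (q:=solve_ik([*P[n][:2],z],down(yaw))) is None else np.round(q,2)[[0,5]] for z in(110,220,300)])
E
```

```text
L [ 436.5 -178.5   56. ] [ 434.8 -172.4   56. ]
M [469.   -6.7  58. ] [468.3  -2.   58. ]
S [478.5 172.1  60. ] [478.8 177.1  60. ]
FL [447.5 338.6  66. ] [444.9 340.4  66. ]
FS [ 473.8 -310.    64. ] [ 471.2 -307.2   64. ]
sS [690.  133.4  22. ] [687.9 135.5  18. ]
sM [664.4  52.8  22. ] [662.9  56.4  18. ]
sL [639.  -28.8  22. ] [636.6 -22.5  18. ]
1.2658133015021926 170.04753908153376
[ 47.79044173 577.67076835 372.67602118] [ 0.30871351 -0.07370837 -0.94829481] 283.72089197409815
L -1 [array([-0.52,  1.35]), array([-0.52,  1.35]), array([-0.52,  1.35])]
L 1 [array([-0.52, -1.79]), array([-0.52, -1.79]), array([-0.52, -1.79])]
M -1 [array([-0.15,  1.73]), array([-0.15,  1.73]), array([-0.15,  1.73])]
M 1 [array([-0.15, -1.42]), array([-0.15, -1.42]), array([-0.15, -1.42])]
S -1 [array([0.22, 2.1 ]), array([0.22, 2.1 ]), array([0.22, 2.1 ])]
S 1 [array([ 0.22, -1.05]), array([ 0.22, -1.05]), array([ 0.22, -1.05])]
FL -1 [array([0.53, 2.41]), array([0.53, 2.41]), array([0.53, 2.41])]
FL 1 [array([ 0.53, -0.73]), array([ 0.53, -0.73]), array([ 0.53, -0.73])]
FS -1 [array([-0.69,  1.18]), array([-0.69,  1.18]), array([-0.69,  1.18])]
FS 1 [array([-0.69, -1.96]), array([-0.69, -1.96]), array([-0.69, -1.96])]
sS -1 [array([0.1 , 1.98]), array([0.1 , 1.98]), array([0.1 , 1.98])]
sS 1 [array([ 0.1 , -1.17]), array([ 0.1 , -1.17]), array([ 0.1 , -1.17])]
sM -1 [array([-0.02,  1.86]), array([-0.02,  1.86]), array([-0.02,  1.86])]
sM 1 [array([-0.02, -1.28]), array([-0.02, -1.28]), array([-0.02, -1.28])]
sL -1 [array([-0.14,  1.73]), array([-0.14,  1.73]), array([-0.14,  1.73])]
sL 1 [array([-0.14, -1.41]), array([-0.14, -1.41]), array([-0.14, -1.41])]
```

```bash
cat > w.py <<'E'
from h import *
import json
yaw=1.2658-np.pi/2
G=dict(sM=(664,54,28),L=(436,-176,56),M=(469,-5,58),S=(478.5,174,60))
tiles=[];cal={}
for n in ("S","M","L","sM"):
    x,y,z=G[n]
    move_pose([x,y,240],down(yaw)); pause(.2)
    c=get_calibration("wrist"); im=camera("wrist")
    cv2.imwrite(f"pics/w_{n}.png",im[:,:,::-1])
    print(n,proj(c,(x,y,z)).round(1))
    cal[n]={k:np.array(v).tolist() for k,v in c.items()}
    tiles.append(cv2.resize(im[:,:,::-1],(400,300),interpolation=cv2.INTER_AREA))
json.dump(cal,open("cal.json","w"))
cv2.imwrite("pics/wm.png",np.vstack([np.hstack(tiles[:2]),np.hstack(tiles[2:])]))
print(read_state()["t"])
E
python3 w.py
```

```text
S [256.4 187.3]
M [256.2 187.4]
L [256.1 186.9]
sM [255.8 175.6]
5.7167
```

View pics/wm.png

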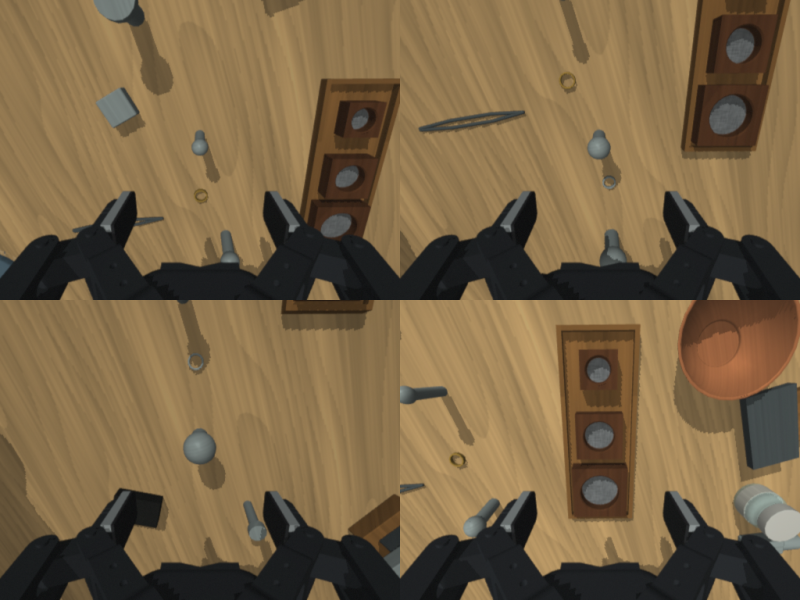

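Ball centres are about (200,147), (199,148) and (199,448) in the tiles, and the medium hole is at about (599,436). That is within a few pixels of prediction. I'll enlarge once for precision.

```bash
python3 - <<'E'
import cv2,numpy as np
g=lambda n,x,y,w,h,s:cv2.resize(cv2.imread(f"pics/w_{n}.png")[y:y+h,x:x+w],None,fx=s,fy=s,interpolation=cv2.INTER_CUBIC)
a=np.vstack([g(n,216,156,80,60,3) for n in "SML"])   #240x540
b=g("sM",200,50,120,216,3)[:540]                        #360x540 (180 rows)
b2=g("sM",200,210,66,60,3)
c=np.zeros((540,200,3),np.uint8);c[:180,:198]=b2
cv2.imwrite("pics/z1.png",np.hstack([a,b,c]))
E
```

```text
(no output)
```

View pics/z1.png

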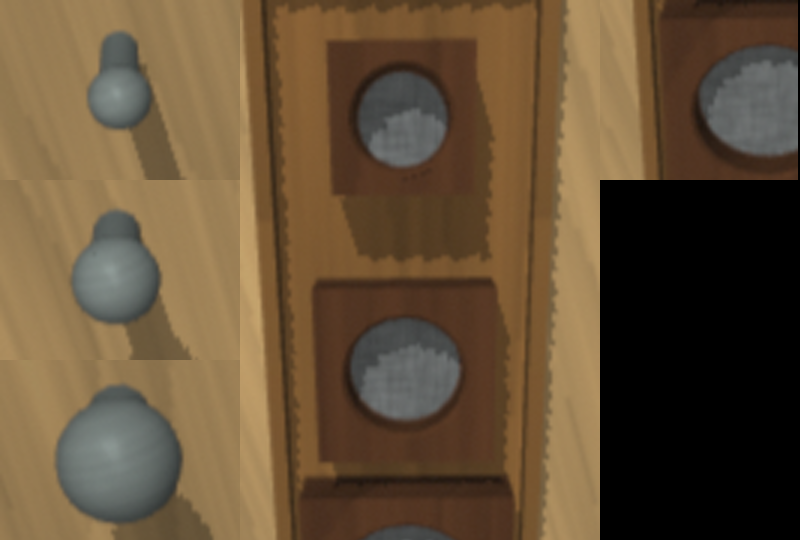

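```bash
python3 - <<'E'
from h import *
import json
C=json.load(open("cal.json"));C={n:{k:np.array(v) for k,v in c.items()} for n,c in C.items()}
for n,p,z in [("S",(255.7,188.3),60),("M",(254.7,189.3),58),("L",(255.5,189.3),56)]: print(n,ray(C[n],p,z).round(1))
R=[ray(C["sM"],p,28) for p in [(253.8,88.7),(255.2,174.5),(256,245.7)]]
m=np.mean(R,0);d=R[0]-R[2];u=d/np.linalg.norm(d);print(np.round(R,1),np.linalg.norm(d),np.arctan2(u[1],u[0]))
for k in(84,0,-84):print((m+u*k).round(1))
E
```

```text
S [477.6 173.2  60. ]
M [467.1  -6.4  58. ]
L [ 434.7 -178.1   56. ]
[[687.8 135.   28. ]
 [663.8  55.3  28. ]
 [639.6 -23.9  28. ]] 166.1003023990274 1.276434530956955
[688.1 135.9  28. ]
[663.7  55.5  28. ]
[639.3 -24.9  28. ]
```

```bash
cat > pp.py <<'E'
from h import *
yaw=1.276-np.pi/2; Q=down(yaw)
B=dict(S=(477.6,173.2,60,20),M=(467.1,-6.4,58,28),L=(434.7,-178.1,56,40))
K=dict(S=(688.1,135.9),M=(663.7,55.5),L=(639.3,-24.9))
def st(m):
    s=read_state();print(m,round(s["t"],1),np.round(s["position"],1),np.round(s["force"],1),round(s["width"],1),round(s["grip_force"],1))
def pick(n,F=40):
    x,y,h,d=B[n]; z=h+53
    gripper_to(d+28,F); move_pose([x,y,220],Q); move_l([x,y,z],rate=120); gripper_to(d-6,F); st("gripped")
    move_l([x,y,230],rate=100); st("lifted"); X,Y=K[n]; move_l([X,Y,230],Q,rate=150); pause(.3); st("over")
def shot(name,n,h):
    c=get_calibration("wrist");im=camera("wrist");sc=camera("scene");p=proj(c,(*K[n],28));g=get_calibration("scene");q=proj(g,(*K[n],110)).astype(int)
    s=sc[max(0,q[1]-75):q[1]+75,q[0]-100:q[0]+100]
    cv2.imwrite("pics/"+name,np.hstack([cv2.resize(x[:,:,::-1],(400,300),interpolation=cv2.INTER_CUBIC) for x in(im,s)]));print("rim px(tile)",p*400/512)
E
python3 - <<'E'
from pp import *
pick("S"); shot("a1.png","S",0)
E
```

```text
gripped 8.5 [478.3 173.4 113.8] [-0.1 -0.4  4. ] 17.5 39.0
lifted 9.8 [477.1 173.1 229.3] [-0.5 -0.3 -0.5] 17.7 39.0
over 11.7 [687.9 136.  230.2] [ 0.9 -0.1 -1.7] 17.3 39.0
rim px(tile) [200.17734522 140.49319211]
```

View pics/a1.png

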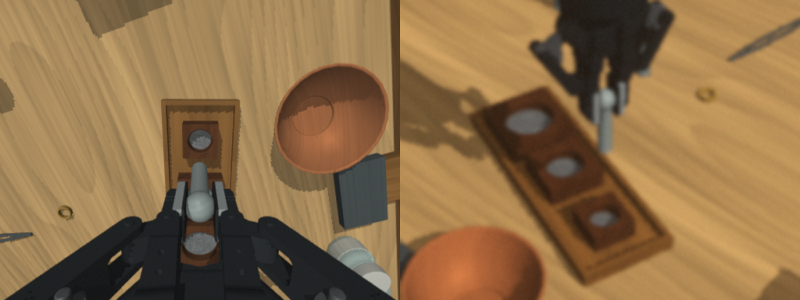

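```bash
python3 - <<'E'
from pp import *
c=get_calibration("wrist");s=read_state();p=np.array(s["position"]);k=400/512
for dz in(40,47,53,60):print(dz,(proj(c,p-[0,0,dz])*k).round(1),"foot",(proj(c,p-[0,0,dz+60])*k).round(1))
g=get_calibration("scene");q0=proj(g,(*K["S"],110)).astype(int)
for dz in(47,53,113):print((proj(g,p-[0,0,dz])-q0+[100,75])*2)
im=cv2.imread("pics/a1.png");cv2.imwrite("pics/a1z.png",np.hstack([cv2.resize(im[140:260,150:250],(500,600),interpolation=cv2.INTER_CUBIC),cv2.resize(im[60:180,560:620],(300,600),interpolation=cv2.INTER_CUBIC)]))
E
```

```text
40 [200.5 219.4] foot [200.2 175. ]
47 [200.4 212.3] foot [200.2 171.5]
53 [200.4 206.7] foot [200.1 168.7]
60 [200.3 200.8] foot [200.1 165.7]
[201.2666104   90.90231222]
[201.29768792  96.09972994]
[201.59359428 145.58723902]
```

View pics/a1z.png

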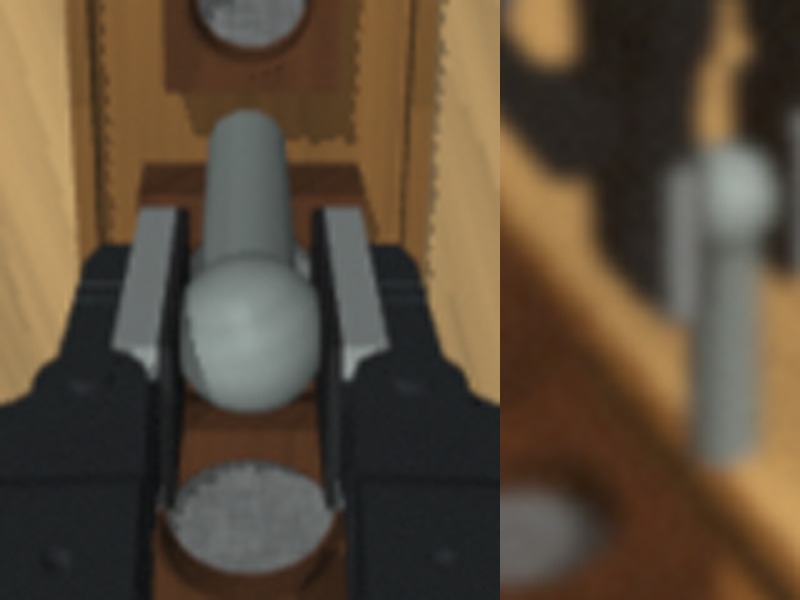

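The small punch hangs upright between the pads, ball at tile (200,207) as predicted, directly over its socket. I'll place it, then fetch the medium.

```bash
cat >> pp.py <<'E'
def place(n):
    x,y=K[n];h,d=B[n][2:]; z=h+53+14.5
    move_l([x,y,z+20],rate=120); move_l([x,y,z],rate=30); pause(.2); st("down"); gripper_to(d+8); pause(.3); gripper_to(d+24); move_l([x,y,230],rate=120)
E
python3 - <<'E'
from pp import *
place("S"); pick("M"); shot("a2.png","M",0)
E
```

```text
down 13.6 [688.2 136.  127.9] [-2.1  0.7  4.8] 17.4 39.3
gripped 18.2 [467.8  -6.5 111.8] [-0.3 -0.1  5.9] 25.8 39.1
lifted 19.6 [466.6  -6.3 229.3] [ 0.  -0.9 -1.7] 25.6 39.3
over 21.4 [663.5  55.4 230.2] [-0.8 -0.  -1.7] 25.9 39.4
rim px(tile) [200.10610309 140.31590214]
```

View pics/a2.png

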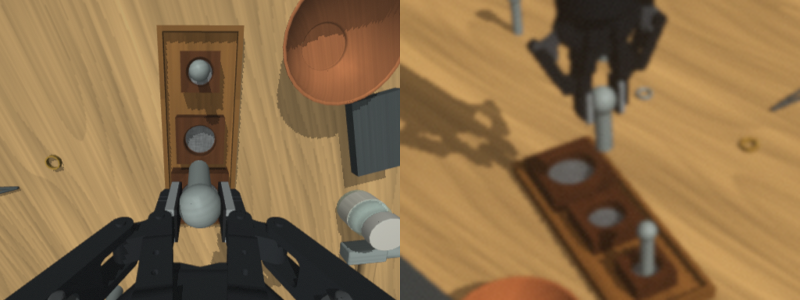

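The small punch stands in its socket, ball at (200,72), upright in the scene tile. The medium hangs straight above its hole at (200,139). I'll place it and fetch the large one.

```bash
python3 - <<'E'
from pp import *
place("M"); pick("L",60); shot("a3.png","L",0)
E
```

```text
down 23.4 [663.6  55.6 125.9] [-3.1  0.5  5. ] 25.5 39.8
gripped 28.3 [ 435.3 -178.5  110. ] [-0.6  0.3  4.8] 37.7 59.5
lifted 29.6 [ 434.2 -177.9  229.3] [ 0.2  0.  -3.5] 37.4 60.3
over 31.8 [639.1 -25.2 230.1] [ 0.8 -0.1 -3. ] 37.3 60.3
rim px(tile) [200.03987128 140.2605461 ]
```

View pics/a3.png

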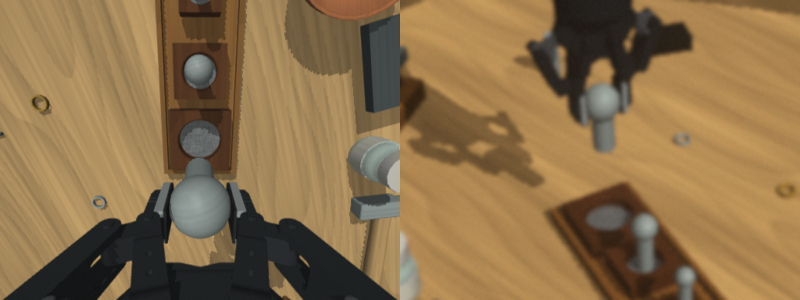

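The medium punch stands in its socket, ball at (200,71). The large hangs straight over its hole at (200,139). I'll place it, back off and check from above.

```bash
python3 - <<'E'
from pp import *
place("L"); move_pose([560,30,330],Q); move_pose([480,60,330],Q); pause(.3); st("end")
sc=camera("scene");g=get_calibration("scene");q=proj(g,(663,55,40)).astype(int)
c=get_calibration("wrist");im=camera("wrist")
cv2.imwrite("pics/a4.png",np.hstack([cv2.resize(sc[q[1]-75:q[1]+75,q[0]-100:q[0]+100][:,:,::-1],(400,300),interpolation=cv2.INTER_CUBIC),cv2.resize(im[:,:,::-1],(400,300))]))
t=get_calibration("top");tp=camera("top");a,b=(proj(t,(663,55,30))).astype(int)
for n in "SML": print(n,"expected ball/foot top px x5",[((proj(t,(*K[n],B[n][2]*i+14))-[a-80,b-40])*5).round() for i in(0,1)])
cv2.imwrite("pics/a5.png",cv2.resize(tp[b-40:b+40,a-80:a+80][:,:,::-1],None,fx=5,fy=5,interpolation=cv2.INTER_CUBIC))
E
```

```text
down 33.8 [639.  -24.8 124. ] [-3.7  0.9  6.2] 37.0 61.0
end 37.0 [480.9  59.6 329.4] [ 0.1  0.4 -1. ] 64.1 0.0
S expected ball/foot top px x5 [array([246., 164.]), array([230., 132.])]
M expected ball/foot top px x5 [array([401., 210.]), array([393., 180.])]
L expected ball/foot top px x5 [array([558., 256.]), array([558., 229.])]
```

View pics/a4.png

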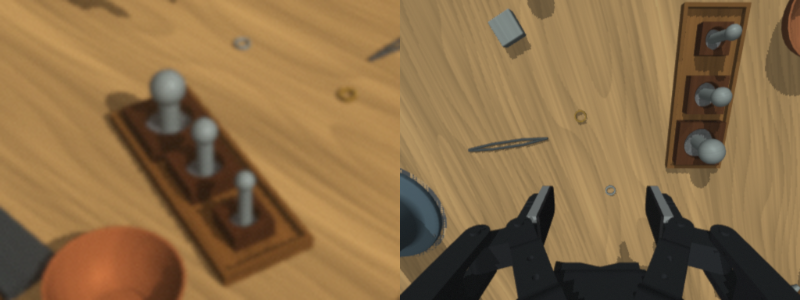

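View pics/a5.png

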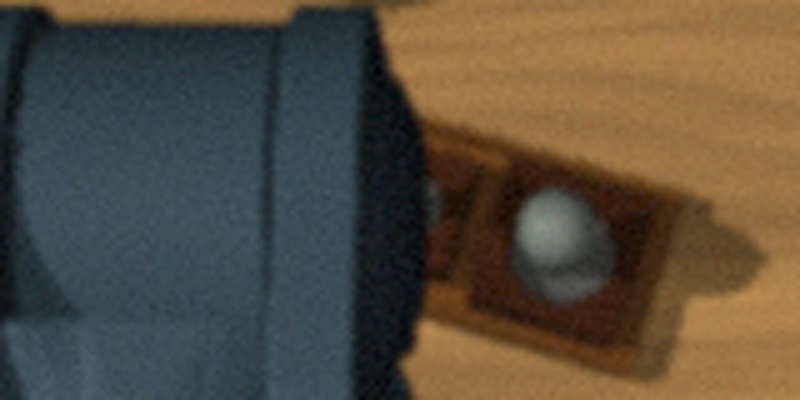

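The scene tile shows all three punches standing upright in matching sockets. In the wrist tile the balls are at (333,32), (321,96) and (312,151). The arm hides part of the top view, so I'll convert the wrist pixels for a last check and hand in.

```bash
python3 - <<'E'
from pp import *
c=get_calibration("wrist"); ok=True
for n,p in dict(S=(333,32),M=(321,96),L=(312,151)).items():
    e=ray(c,np.array(p)*1.28,14+B[n][2])[:2]-K[n]; print(n,e.round(1)); ok&=np.linalg.norm(e)<7
if ok: print(hand_in())
E
```

```text
S [-1.3  0.1]
M [-1.3  1.6]
L [-0.1  0.4]
the job is handed in; nothing more can be done
None
```

The job is handed in: all three ball punches stand upright in their matching sockets, within about 2 mm of centre by the last wrist-camera check, and I never approached the flat punches, though I did not re-measure them at the end.

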